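# Square over from the tick and hold the awl on the hole position

### The job

Lay the try square on the panel with its stock flush against the panel's front edge and its blade pointing away from you across the panel, the outer edge of the blade just to the right of the pencil tick so that the tick still shows beside it, and let go of it. Then take the awl from the tool block and set its point on the pencil line beside the blade's outer edge, where the tick squared across meets the line. Finish holding the awl there, upright and pressing only lightly, ready for the teacher's tap, with the square still in place and everything else left where it was.

Things in the scene. Friction and masses are not known exactly. Their poses are not given: they have to be found in the camera images.
- panel: 9 mm plywood panel, 170 mm deep (its x) by 280 mm wide (its y), taped to the table so that it cannot move. Origin: centre of its underside; x points away from the robot, the front edge is the 280 mm edge at x = -85 mm, z up. A pencil line runs across its top over the whole width, parallel to the front edge and 70 mm in from it.
- tick: Pencil tick on the panel's top at the front edge, 30 mm long, 2 mm wide, running straight in from the edge. Origin: where the middle of the tick meets the front edge, at the height of the panel's top (9 mm above the table). x points inward square to the edge, y to the left along the edge, z up.
- spot (a point): The spot for the hole: where the tick, carried on square to the front edge, crosses the pencil line; 70 mm from the tick's origin along its x, on the panel's top. Not marked by anything else.
- square: Metal try square lying flat, 350 g. Aluminium stock 28 (x) x 110 (y) x 22 mm high; steel blade standing out 120 mm to +x from the stock's +y end, from y = 30 to y = 55 mm (the outer edge), z = 9.5 to 11.5 mm. Origin: centre of the stock's underside, z up. With the stock on the table the blade just passes over the panel and the stock's upper 10 mm stand clear for fingers across the 28 mm width.
- heel (a point): On the square: where the blade's outer edge meets the stock's working face, at (14, 55, 9) mm in the square's frame.
- toe (a point): On the square: the other end of the stock's working face, at (14, -55, 9) mm in the square's frame.
- block: Wooden tool block fixed to the table, 160 (its x) x 60 (its y) x 75 mm high, origin at the centre of its underside, with two 11 mm holes 80 mm apart along its x. The awl stands in one, a screwdriver in the other.
- awl: Awl, 90 g, 155 mm long, standing point down in the block, free to turn. Origin: its point; z runs up along it. Steel blade 65 mm long (5 mm thick, 2 mm at the point), brass ferrule 20 mm across up to 77 mm, wooden handle: straight round barrel 27 mm across from 77 to 131 mm, then a knob 32 mm across. In the block the ferrule rests on its top, the point 10 mm above the table.
- screwdriver: Bystander: screwdriver with a straight ribbed plastic handle 29 mm across and no knob, standing point down in the other hole; 154 mm long, origin at its point, top 164 mm above the table.
- mallet: Bystander: wooden mallet lying on the table, 250 mm long, head 50 mm high; origin mid-handle on the underside.
- jar: Bystander: open glass jar, 82 mm across, 130 mm high.
- cup: Bystander: small glass cup, 60 mm across, 60 mm high.
- glue: Bystander: glue bottle, 48 mm across, 140 mm high.
- pencil: Bystander: pencil lying on the panel's rear part, 185 mm long, 7.5 mm thick.
- eraser: Bystander: eraser lying on the panel's rear part, 45 x 22 x 13 mm.
- offcut: Bystander: offcut of wood lying on the table, 60 x 90 x 18 mm.
Things that resemble listed ones, but are neither listed nor needed, are in the scene too. There is more than one size of the square; the one meant has the size given above.

How it is judged:
By the outcome, as a careful person would: the job done as asked, in the order asked, and still so for the second after the job is handed in, while the arm keeps its last pose, push and grip.
It also fails if it takes over 64 s, if anything falls off the work surface, if the arm or the gripper's body presses on something with over 40 N, if the wrist force passes 120 N, or if a joint passes its speed limit or range.

### The arm

A 7-joint arm with a two-finger parallel gripper is mounted at the origin on the work surface. World frame = base frame: x ahead of the robot, y to its left, z up, the work surface at z = 0. Lengths are in mm, angles in rad, forces in N, time in s.
With the tool pointing down it reaches from about 400 to 925 mm from the base axis. Payload 4.1 kg.
Tool frame: the origin (TCP) lies where the fingers leave the gripper's body, on its centre line; the fingertips stand 73 mm ahead of it and the grasp point (between the pads) lies manip.pinch_z ahead of it (manip.pinch_z is the distance from the TCP to the grasp point, in mm); z points along the fingers, y is the line along which they close (so a half turn about z gives the same grasp; the last joint's range is limited). The gripper opens to 85 mm and grips with 20 to 120 N. Pads are 22 mm wide; open, the fingers measure 114 mm over their backs; the gripper's body (76 mm by 85 mm) begins 54 mm behind the grasp point. The pads swing forward as they close: fully open they stand 13 mm farther back than shut.
Start: joints at [1.249, 0.398, 0.045, 1.537, -0.019, 1.207, -0.051], TCP at [143.659, -633.952, 303.947] pointing down, gripper open.
Joint ranges: [-2.82, 2.82], [-0.49, 2.23], [-1.37, 1.46], [0, 2.46], [-1.36, 4.5], [0.23, 2], [-2.94, 2.94]. Speed limits (rad/s): [2.57, 2.57, 3.14, 3.14, 3.14, 3.14, 3.14].

### API

Orientations are given as a 3x3 rotation matrix whose columns are the frame's x, y, z axes.
In Python, from rig import manip gives the robot as it stands.
- The arm moves only by the tool arm_command, never from a script. Its argument "moves" is one flat list of numbers, 7 for each row, row after row: the shift along the world's x, y, z in cm, then the turn, a rotation vector about the world's x, y, z in rad, then the finger opening in cm, from 0 to 8.54. A call has 1 to 10 rows; each row shifts and turns the commanded pose from where the row before left it; what a row does not reach is not made up. A row lasts 1/8 s, in which the tool goes at most 62.5 mm and 10.7 degrees, less where a joint would pass 70% of its speed; a pose out of reach is approached as far as the arm can. A call is refused whole if a number of a shift passes 6.25 or a number of a turn 0.188, either way. A call with a gripper value outside its range is refused whole. The fingers move at their own pace and stop on an object; "newtons" is the grip in N (left out, the last holds). Time passes only in rows, so rows that do not move let the fingers close. It gives the time, the measured TCP pose, the force, the opening and the grip force at its end, in the units of the state.
- manip.get_state(): the state, without advancing time (a new reading comes with each control period).
- manip.capture(name): name is "scene" or "top" or "wrist"; returns a dict with "pixels" (400x640x3 uint8, blue, green, red), "mtx" (3x3 intrinsics, pixels), "extrinsics" (4x4, takes a point from world to camera coordinates). Camera axes: x right, y down, z forward; pixel columns grow to the right and rows downward; lengths in mm; the calibration is good to about 2 mm. A picture is of the moment at which its call begins. There is no depth.
- manip.close_job(): hands the job in; it is judged then, once.
The state is a dict: "t": time; "q": joint angles; "joint_velocities": joint speeds; "joint_torque": joint torques, N m; "tcp_pos": TCP position; "orientation": TCP orientation; "contact_force": force on the tool from outside, world axes, zero at the start; "moment": the same for the moment, N m; "gripper_width": finger opening in mm; "grip_force": force on a finger pad.
Only numpy, scipy, OpenCV 4.12 (cv2) and the standard library are available. Lean on these libraries where they do the work, as an engineer would, in place of code of your own. Each camera call takes 0.05 s, during which the arm holds its last target. There are 200 camera calls.

## Working session

There is one attempt and no reset: what is moved stays moved. The work goes in short steps, Python scripts to look and compute and a tool call to move; the robot and the scene stay as the last step left them, time stands still between calls to the robot, and variables do not carry over. Pictures are saved under pics/ and viewed, at most 10 in all, crops included, and the job is handed in when it is done.

Besides the shell and the picture viewer there is one more tool, called in YAML: its name, and indented under it one key for each argument. arm_command: Moves the arm, as the interface text tells. Its arguments: {"type":"object","properties":{"moves":{"type":"array","items":{"type":"number"}},"newtons":{"type":"number"}},"required":["moves"]}

```bash
mkdir -p pics; ls; python3 - <<'E'
from rig import manip
import cv2,numpy as np
for n in("scene","top"):
    c=manip.capture(n); cv2.imwrite(f"pics/{n}0.png",c["pixels"]); np.savez(f"{n}0.npz",**c); print(n,c["mtx"].tolist(),np.round(c["extrinsics"],3).tolist())
print(manip.pinch_z,manip.get_state())
E
```

```text
pics
scene [[381.22320382395844, 0.0, 326.6842403125482], [0.0, 381.22320382395844, 199.66544742321875], [0.0, 0.0, 1.0]] [[-0.364, 0.931, 0.001, 172.449], [0.639, 0.25, -0.728, -256.342], [-0.678, -0.264, -0.686, 1357.809], [0.0, 0.0, 0.0, 1.0]]
top [[422.1904758907112, 0.0, 321.2598682517047], [0.0, 422.1904758907112, 202.95726625995883], [0.0, 0.0, 1.0]] [[-0.027, -0.999, 0.018, -11.885], [-0.996, 0.026, -0.089, 502.658], [0.089, -0.02, -0.996, 1344.046], [0.0, 0.0, 0.0, 1.0]]
53.900000000000006 {'t': 0.1, 'q': array([ 1.24898899,  0.39912068,  0.04504846,  1.53778811, -0.01871197,
        1.20692747, -0.05068612]), 'joint_velocities': array([ 3.20756686e-04, -3.10920144e-03, -8.32548636e-04, -1.90422426e-03,
       -1.39173686e-03, -1.32583258e-05, -4.59743152e-04]), 'joint_torque': array([ 3.72584720e-03, -4.76266408e+01,  1.37061898e+00, -2.54950869e+01,
        1.21617477e-02,  5.03125877e-03,  1.85299814e-05]), 'tcp_pos': array([ 143.55438096, -633.47382873,  302.95060858]), 'orientation': array([[ 9.75256651e-01,  2.21075091e-01, -5.17846796e-04],
       [ 2.21075665e-01, -9.75255094e-01,  1.74668235e-03],
       [-1.18884767e-04, -1.81794690e-03, -9.99998340e-01]]), 'contact_force': array([ 0.48933374, -0.31674282,  0.27525633]), 'moment': array([-0.02372858, -0.04123741, -0.00405502]), 'grip_force': 0.0, 'gripper_width': 85.29082507897635}
```

View pics/top0.png

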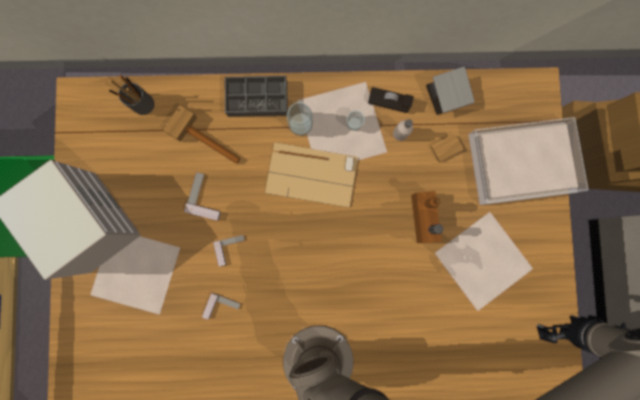

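View pics/scene0.png

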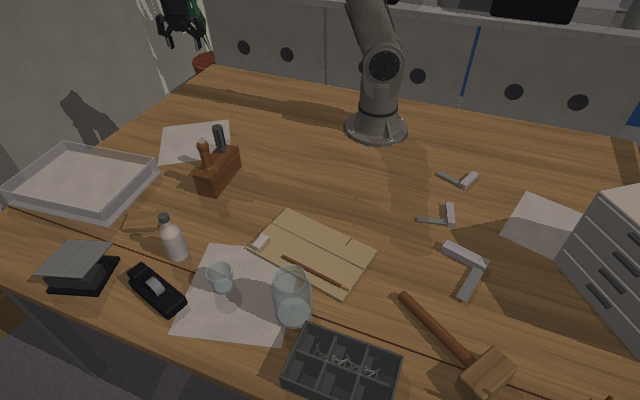

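The candidates for the square, in top-view pixels, are A (203,198), B (228,250) and C (220,306). A's stock is about 34 px, or roughly 110 mm. B and C are about 25 px, or roughly 80 mm, so A fits. In the scene view the awl is the wooden knobbed handle at (204,153), and the screwdriver is the dark handle at (219,138). I'll confirm both in one enlarged crop.

```bash
cat > h.py <<'E'
import numpy as np,cv2
from scipy.spatial.transform import Rotation as R
def p2w(c,uv,z):
    K,E=c["mtx"],c["extrinsics"]; r=E[:3,:3].T; o=-r@E[:3,3]
    d=(r@np.linalg.inv(K)@np.c_[np.atleast_2d(uv),np.ones(len(np.atleast_2d(uv)))].T).T
    return o+d*((z-o[2])/d[:,2])[:,None]
def w2p(c,p):
    p=np.atleast_2d(p)@c["extrinsics"][:3,:3].T+c["extrinsics"][:3,3]; q=p@c["mtx"].T; return q[:,:2]/q[:,2:]
def crop(im,x,y,w,h,s): return cv2.resize(im[y:y+h,x:x+w],None,fx=s,fy=s,interpolation=cv2.INTER_CUBIC)
E
python3 - <<'E'
from h import *
t=cv2.imread("pics/top0.png");s=cv2.imread("pics/scene0.png")
a=crop(t,180,135,200,75,4); b=crop(t,180,210,100,75,4)[:300]; c=crop(s,180,120,75,75,4); d=crop(t,405,185,25*2,75,4)[:,:100*2]
row=np.hstack([b,c,d])[:, :800]; row=np.pad(row,((0,0),(0,800-row.shape[1]),(0,0)))
cv2.imwrite("pics/c1.png",np.vstack([a,row]))
c=np.load("top0.npz")
for n,uv,z in[("sqA",[(186,208),(219,215),(200,175)],15),("panel",[(276,144),(357,157),(351,206),(266,193),(288,192)],9),("blk",[(427,217)],75),("awl",[(432,202)],165),("scr",[(437,230)],164)]: print(n,p2w(c,uv,z).round(0).tolist())
E
```

```text
sqA [[498.0, 412.0, 15.0], [472.0, 306.0, 15.0], [604.0, 367.0, 15.0]]
panel [[703.0, 119.0, 9.0], [653.0, -148.0, 9.0], [491.0, -122.0, 9.0], [541.0, 154.0, 9.0], [542.0, 82.0, 9.0]]
blk [[445.0, -352.0, 75.0]]
awl [[484.0, -345.0, 165.0]]
scr [[402.0, -356.0, 164.0]]
```

View pics/c1.png

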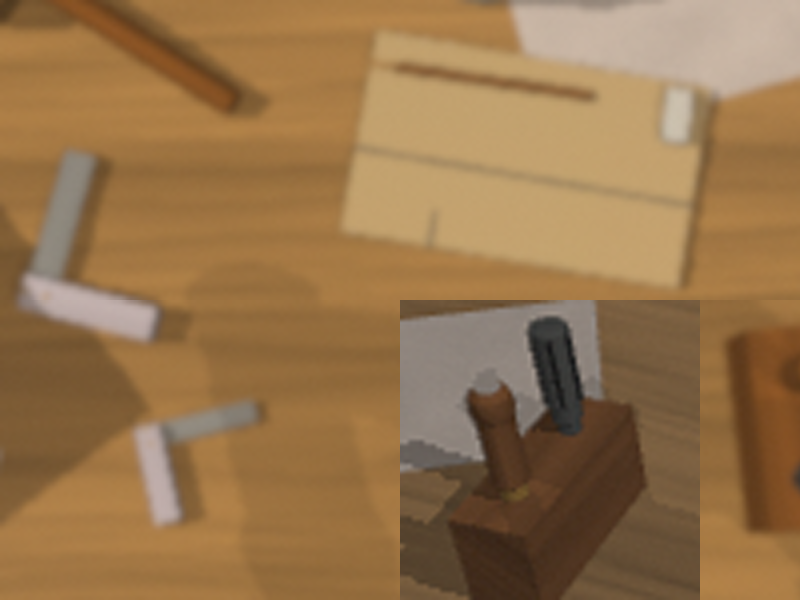

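The crop confirms square A (stock about 34 px long, blade at its left end, 120 mm long). It also shows the awl with its wooden knobbed handle and brass ferrule, and the dark ribbed screwdriver. The tick is at crop (430,247) and the panel's front edge runs (343,230) to (683,287). I'll move now.

arm_command:
  moves: [5.6, 4.7, 0.5, 0, 0, 0.11, 8.5, 5.6, 4.7, 0.5, 0, 0, 0.11, 8.5, 5.6, 4.7, 0.5, 0, 0, 0.11, 8.5, 5.6, 4.7, 0.5, 0, 0, 0.11, 8.5, 5.6, 4.7, 0, 0, 0, 0.11, 8.5, 5.6, 4.7, 0, 0, 0, 0.11, 8.5, 0, 6.2, 0, 0, 0, 0.11, 8.5, 0, 6.2, 0, 0, 0, 0.11, 8.5, 0, 6.2, 0, 0, 0, 0.11, 8.5, 0, 6.2, 0, 0, 0, 0.11, 8.5]

```text
t: 1.35
tcp_pos: [430.0, -143.2, 320.8]
orientation: [[0.242, 0.97, -0.0], [0.97, -0.242, -0.0], [-0.0, -0.0, -1.0]]
contact_force: [1.6, -0.3, 0.3]
gripper_width: 85.4
grip_force: 0.0
```

arm_command:
  moves: [0, 5.5, 0, 0, 0, 0, 8.5, 0, 5.5, 0, 0, 0, 0, 8.5, 0, 5.5, 0, 0, 0, 0, 8.5, 0, 0, 0, 0, 0, 0, 8.5]

```text
t: 1.85
tcp_pos: [430.0, 24.2, 321.2]
orientation: [[0.237, 0.972, 0.001], [0.972, -0.237, 0.001], [0.001, 0.0, -1.0]]
contact_force: [-0.3, -0.6, 0.5]
gripper_width: 85.0
grip_force: 0.0
```

```bash
python3 - <<'E'
from rig import manip
from h import *
c=manip.capture("wrist"); np.savez("w1.npz",**c); s=manip.get_state(); print(s["t"],s["tcp_pos"],s["orientation"].round(3).tolist())
E=c["extrinsics"]; print(-E[:3,:3].T@E[:3,3],E.round(3).tolist(),c["mtx"])
cv2.imwrite("pics/w1.png",c["pixels"])
E
```

```text
1.9 [430.11151869  21.32169597 320.94775015] [[0.241, 0.971, -0.0], [0.971, -0.241, -0.001], [-0.001, 0.0, -1.0]]
[448.71035744  99.92181702 390.92055277] [[0.972, -0.237, -0.0, -412.12], [-0.226, -0.927, 0.301, 76.305], [-0.072, -0.292, -0.954, 434.142], [0.0, 0.0, 0.0, 1.0]] [[325.90345968   0.         317.78895617]
 [  0.         325.90345968 203.71167636]
 [  0.           0.           1.        ]]
```

View pics/w1.png

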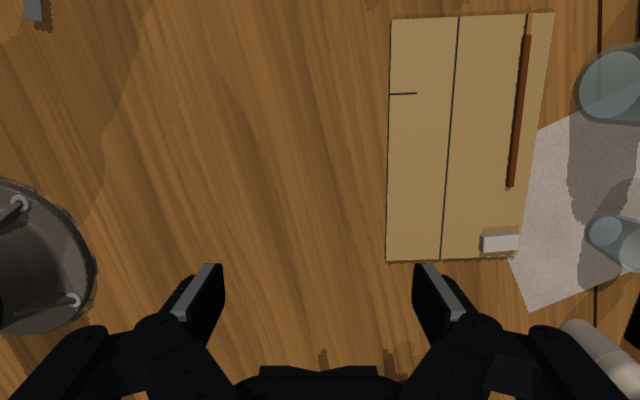

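The wrist view shows the panel: front edge at column ~388, tick at (390–416, 93), pencil line from (458,18) to (441,258). I'll fit these at subpixel level and go to the square.

```bash
cat >> h.py <<'E'
def edge(g,a,b,n=60,half=6,mode="edge"):
    """subpixel line fit along a->b: max gradient (edge) or darkest (dark) on the normal; returns 2 points"""
    a,b=np.float32(a),np.float32(b); d=(b-a)/np.linalg.norm(b-a); nn=np.float32([-d[1],d[0]])
    t=np.linspace(0,1,n); o=np.arange(-half,half+.01,.25)
    P=(a+t[:,None]*(b-a))[:,None]+o[:,None]*nn
    v=cv2.remap(g.astype(np.float32),P[...,0].astype(np.float32),P[...,1].astype(np.float32),cv2.INTER_CUBIC); v=cv2.GaussianBlur(v,(0,0),1.5)
    s=np.abs(np.gradient(v,axis=1)) if mode=="edge" else np.clip(np.median(v,1,keepdims=True)-v,0,None)
    k=s.argmax(1); off=np.array([np.average(o[max(0,i-4):i+5],weights=r[max(0,i-4):i+5]+1e-6) for i,r in zip(k,s)])
    keep=np.ones(n,bool); 
    for _ in range(4):
        p=np.polyfit(t[keep],off[keep],1); r=off-np.polyval(p,t); keep=np.abs(r)<max(.3,2*np.std(r[keep]))
    return np.array([a+p[1]*nn,b+(p[0]+p[1])*nn]),np.std(r[keep]),keep.sum()
E
python3 - <<'E'
from h import *
c=np.load("w1.npz"); g=cv2.cvtColor(c["pixels"],cv2.COLOR_BGR2GRAY)
f,s1,n1=edge(g,(390,30),(386.5,250)); l,s2,n2=edge(g,(458,30),(442,245),mode="dark"); k,s3,n3=edge(g,(392,94),(414,93),n=30,half=4,mode="dark")
le,_,nl=edge(g,(400,19),(440,17)); re,_,nr=edge(g,(395,262),(430,260))
F,L,T,LE,RE=[p2w(c,x,9)[:,:2] for x in(f,l,k,le,re)]
ang=lambda P:np.degrees(np.arctan2(*(P[1]-P[0])[::-1]))
print("front",F,ang(F),s1,n1,"line",L,ang(L),s2,n2,"tick",T,ang(T),s3,n3,k)
d=(F[0]-F[1])/np.linalg.norm(F[0]-F[1]); nrm=np.array([d[1],-d[0]]) ; print("y axis",d,"line dist",(L-F[0])@nrm)
O=F[0]+d*np.dot(T.mean(0)-F[0],d); print("tick origin",O,"spot",O+70*nrm,"left,right along y",((LE-O)@d),((RE-O)@d))
E
```

```text
front [[540.23331097 150.79949584]
 [490.11533004 -98.41722889]] -101.37063088977825 0.13235437603722608 60 line [[ 608.23346438  134.26148929]
 [ 559.37924331 -107.91109496]] -101.40537953037898 0.03986776898765764 60 tick [[530.41703118  87.76814411]
 [554.31134125  83.04473876]] -11.18201151592329 0.011048966433349098 30 [[391.98986504  93.77703082]
 [413.98898834  92.75774344]]
y axis [0.19715484 0.98037236] line dist [69.92601908 69.77618793]
tick origin [527.67663144  88.36013803] spot [596.30269682  74.55929926] left,right along y [73.77796364 73.75185122] [-205.37333497 -205.27958092]
```

arm_command:
  moves: [0.5, 6, 0, 0, 0, 0, 8.5, 0.5, 6, 0, 0, 0, 0, 8.5, 0.5, 6, 0, 0, 0, 0, 8.5, 0, 6, 0, 0, 0, 0, 8.5, 0, 0, 0, 0, 0, 0, 8.5, 0, 0, 0, 0, 0, 0, 8.5]

```text
t: 2.65
tcp_pos: [446.1, 257.9, 320.2]
orientation: [[0.247, 0.969, -0.001], [0.969, -0.247, -0.002], [-0.002, -0.001, -1.0]]
contact_force: [-0.5, -0.1, -0.6]
gripper_width: 85.2
grip_force: 0.0
```

```bash
python3 - <<'E'
from rig import manip
from h import *
c=manip.capture("wrist"); np.savez("w2.npz",**c); s=manip.get_state(); print(s["t"],s["tcp_pos"],s["orientation"].round(3).tolist())
cv2.imwrite("pics/w2.png",c["pixels"])
E
```

```text
2.7 [446.29991023 257.3251352  320.32170679] [[0.249, 0.969, -0.001], [0.969, -0.249, -0.002], [-0.002, -0.0, -1.0]]
```

View pics/w2.png

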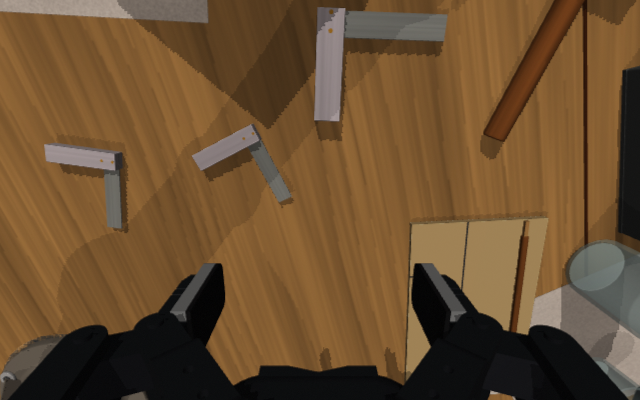

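The square's stock top face runs from (317–345, 8) to (315–340, 121), with the blade to the right at rows 10–41. I'll measure its pose.

```bash
python3 - <<'E'
from h import *
c=np.load("w2.npz"); g=cv2.cvtColor(c["pixels"],cv2.COLOR_BGR2GRAY)
A,s1,n1=edge(g,(317,15),(315,118)); B,s2,n2=edge(g,(344,48),(340,118)); C,s3,n3=edge(g,(350,11),(444,14),half=4); D,s4,n4=edge(g,(320,121),(336,121.5),n=20,half=4); E,s5,n5=edge(g,(320,8),(340,8),n=20,half=4)
A,B,D,E=[p2w(c,x,22)[:,:2] for x in(A,B,D,E)]; C=p2w(c,C,11.5)[:,:2]
ang=lambda P:np.degrees(np.arctan2(*(P[1]-P[0])[::-1]))
print(ang(A),ang(B),ang(C),s1,s2,s3,n1,n2,n3)
y=(A[0]-A[1])/np.linalg.norm(A[0]-A[1]); x=np.array([y[1],-y[0]])
print("width",(B-A[0])@x,"len",(E.mean(0)-D.mean(0))@y,"blade edge vs D",(C-D.mean(0))@y)
o=A[0]+14*x; o=o+y*(((D.mean(0)+E.mean(0))/2-o)@y); print("stock centre",o,"yaw",np.degrees(np.arctan2(x[1],x[0])))
E
```

```text
-106.34159824469165 -106.3103473597041 -16.31214237422649 0.16316014746495489 0.13209221662608464 0.11082738959502783 59 60 57
width [27.34828243 27.38631302] len 108.92924046081237 blade edge vs D [109.34414714 109.39384796]
stock centre [484.77109751 363.17338374] yaw -16.34159824469165
```

arm_command:
  moves: [1, 3, -2, 0, 0, -0.034, 4.2, 1, 3, -3, 0, 0, 0, 4.2, 1, 3, -3, 0, 0, 0, 4.2, 0.9, 1.6, -3, 0, 0, 0, 4.2, 0, 0, -3, 0, 0, 0, 4.2, 0, 0, 0, 0, 0, 0, 4.2, 0, 0, 0, 0, 0, 0, 4.2]

```text
t: 3.58
tcp_pos: [485.6, 364.6, 182.1]
orientation: [[0.28, 0.96, 0.002], [0.96, -0.28, -0.0], [0.0, 0.002, -1.0]]
contact_force: [-0.5, 0.9, 0.3]
gripper_width: 42.3
grip_force: 0.0
```

```bash
python3 - <<'E'
from rig import manip
from h import *
c=manip.capture("wrist"); np.savez("w3.npz",**c); s=manip.get_state(); print(s["t"],s["tcp_pos"],s["orientation"].round(3).tolist(),s["gripper_width"],manip.pinch_z)
for z in(50,60,67,73):
  p=s["tcp_pos"]+np.array([[x,y*21,z] for x in(-11,11) for y in(-1,1)])@s["orientation"].T; print(z,w2p(c,p).round(0).tolist())
cv2.imwrite("pics/w3.png",c["pixels"])
E
```

```text
3.625 [485.62747242 365.19299915 182.57180581] [[0.28, 0.96, 0.002], [0.96, -0.28, 0.001], [0.001, 0.002, -1.0]] 42.12081692780445 53.900000000000006
50 [[268.0, 316.0], [366.0, 316.0], [266.0, 271.0], [368.0, 271.0]]
60 [[272.0, 302.0], [363.0, 302.0], [269.0, 259.0], [365.0, 259.0]]
67 [[274.0, 294.0], [361.0, 294.0], [272.0, 252.0], [363.0, 252.0]]
73 [[275.0, 287.0], [359.0, 287.0], [273.0, 247.0], [361.0, 247.0]]
```

View pics/w3.png

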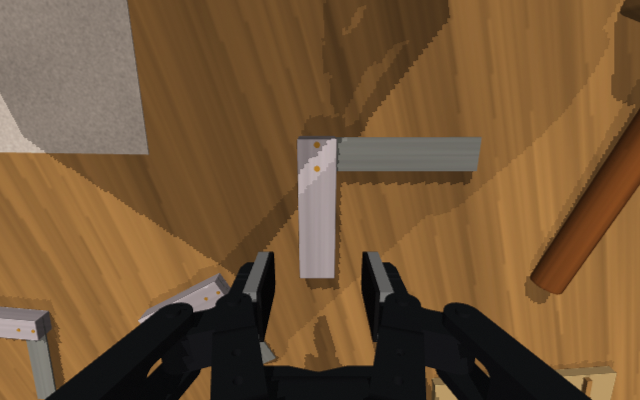

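The fingertips appear at (272,252) and (364,252), about 67 mm ahead of the TCP at 42 mm opening. They straddle the stock evenly (columns 299–336). I'll descend to TCP z ≈ 81 and grip.

arm_command:
  moves: [-0.1, -0.1, -3, 0, 0, 0, 4.2, 0, 0, -3, 0, 0, 0, 4.2, 0, 0, -2.5, 0, 0, 0, 4.2, 0, 0, -1.6, 0, 0, 0, 4.2, 0, 0, 0, 0, 0, 0, 4.2, 0, 0, 0, 0, 0, 0, 2, 0, 0, 0, 0, 0, 0, 2, 0, 0, 0, 0, 0, 0, 2, 0, 0, 0, 0, 0, 0, 2, 0, 0, 0, 0, 0, 0, 2]
  newtons: 50

```text
t: 4.88
tcp_pos: [484.3, 365.4, 81.6]
orientation: [[0.278, 0.96, 0.002], [0.96, -0.278, 0.001], [0.002, 0.002, -1.0]]
contact_force: [0.3, -1.2, 6.0]
gripper_width: 26.5
grip_force: 51.2
```

arm_command:
  moves: [0, 0, 2, 0, 0, 0, 2, 0, 0, 3, 0, 0, 0, 2, 0, -4, 3, 0, 0, 0.01, 2, 0.2, -5, 0, 0, 0, 0.015, 2, 0.2, -5, 0, 0, 0, 0.015, 2, 0.2, -5, 0, 0, 0, 0.015, 2, 0.2, -5, 0, 0, 0, 0.015, 2, 0.2, -5, 0, 0, 0, 0.015, 2, 0.2, -3.6, 0, 0, 0, 0.002, 2, 0, 0, 0, 0, 0, 0, 2]

```text
t: 6.12
tcp_pos: [495.0, 34.7, 160.1]
orientation: [[0.2, 0.98, -0.001], [0.98, -0.2, -0.003], [-0.003, -0.001, -1.0]]
contact_force: [-0.2, 0.6, -3.5]
gripper_width: 26.7
grip_force: 50.1
```

arm_command:
  moves: [0, 0, -2, 0, 0, 0, 2, 0, 0, -2, 0, 0, 0, 2, 0, 0, -1, 0, 0, 0, 2, 0, 0, 0, 0, 0, 0, 2, 0, 0, 0, 0, 0, 0, 2]

```text
t: 6.75
tcp_pos: [495.8, 39.3, 110.2]
orientation: [[0.193, 0.981, 0.001], [0.981, -0.193, 0.0], [0.0, 0.001, -1.0]]
contact_force: [0.0, 0.4, -3.1]
gripper_width: 26.5
grip_force: 50.1
```

```bash
python3 - <<'E'
from rig import manip
from h import *
c=manip.capture("wrist"); np.savez("w4.npz",**c); s=manip.get_state(); print(s["t"],s["tcp_pos"],s["orientation"].round(3).tolist(),s["gripper_width"])
cv2.imwrite("pics/w4.png",c["pixels"])
E
```

```text
6.8 [495.95823847  39.12860255 110.4191807 ] [[0.193, 0.981, 0.001], [0.981, -0.193, 0.0], [0.0, 0.001, -1.0]] 26.595451554579554
```

View pics/w4.png

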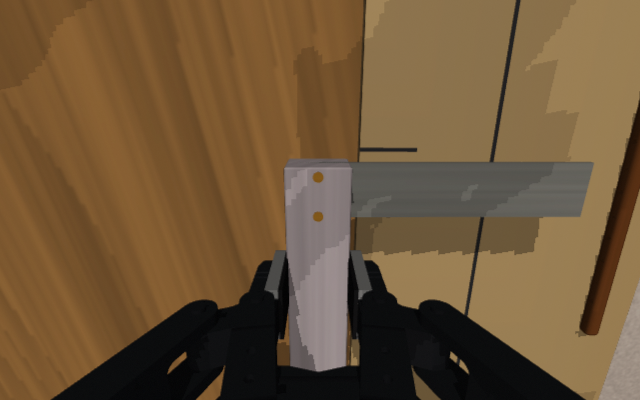

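The square hovers correctly: blade outer edge at row ~162, tick at row ~150, front edge at column ~361, stock's working face at column ~350. I'll measure the offsets.

```bash
cat > m.py <<'E'
from h import *
def meas(c,lift,bl,sf,tk,fr):
    g=cv2.cvtColor(c["pixels"],cv2.COLOR_BGR2GRAY)
    B,b1,b2=edge(g,*bl,half=4); S,s1,s2=edge(g,*sf,half=4); T,t1,t2=edge(g,*tk,n=30,half=4,mode="dark"); F,f1,f2=edge(g,*fr,half=4)
    B=p2w(c,B,11.5+lift)[:,:2];S=p2w(c,S,22+lift)[:,:2];T=p2w(c,T,9)[:,:2];F=p2w(c,F,9)[:,:2]
    xa=np.array([.9804,-.1972]);ya=np.array([.1972,.9804]); ang=lambda P:np.degrees(np.arctan2(*(P[1]-P[0])[::-1]))
    print("fit",b1,b2,s1,s2,t1,t2,f1,f2); print("ang blade",ang(B),"stock",ang(S),"tick",ang(T),"front",ang(F))
    print("blade-tick y",(B-T.mean(0))@ya,"stock-front x",(S-F.mean(0))@xa,"tick origin y",T.mean(0)@ya,"front x",F@xa)
E
python3 - <<'E'
from m import *
meas(np.load("w4.npz"),28.8,((365,163),(585,163)),((351,175),(351,240)),((363,150),(414,150)),((363,40),(361,140)))
print("w1 tick y",np.dot([527.68,88.36],[.1972,.9804]),"front x",np.dot([527.68,88.36],[.9804,-.1972]))
E
```

```text
fit 0.040180119956832294 60 0.2464034128831673 60 0.006310293378212914 30 0.10047640776377509 60
ang blade -11.126436422818244 stock -100.56961626705284 tick -11.191018337590508 front -101.35620446168248
blade-tick y [-0.70472807 -0.29654097] stock-front x [-8.45140739 -8.05111668] tick origin y 190.2010862545156 front x [500.06684342 500.08046055]
w1 tick y 190.68663999999998 front x 499.9128799999999
```

arm_command:
  moves: [0.46, -0.25, -1, 0, 0, -0.004, 2, 0, 0, -1, 0, 0, 0, 2, 0, 0, -0.7, 0, 0, 0, 2, 0, 0, -0.2, 0, 0, 0, 2, 0, 0, 0, 0, 0, 0, 2, 0, 0, 0, 0, 0, 0, 2]

```text
t: 7.55
tcp_pos: [499.7, 36.1, 81.6]
orientation: [[0.198, 0.98, -0.001], [0.98, -0.198, -0.001], [-0.002, -0.001, -1.0]]
contact_force: [-4.2, -0.9, 6.7]
gripper_width: 26.7
grip_force: 55.0
```

```bash
cat > look.py <<'E'
import sys
from rig import manip
from m import *
def look(n,lift=0):
    c=manip.capture("wrist"); np.savez(n+".npz",**c); s=manip.get_state(); print(s["t"],s["tcp_pos"],s["gripper_width"],s["contact_force"].round(1)); cv2.imwrite(f"pics/{n}.png",c["pixels"])
    xa=np.array([.9804,-.1972,0]);ya=np.array([.1972,.9804,0]); O=np.array([527.68,88.36,0]); 
    P=lambda x,y,z:w2p(c,O+x*xa+y*ya+[0,0,z])[0]
    return c,P
E
python3 - <<'E'
from look import *
c,P=look("w5")
y=-1.8
meas(c,0,(P(5,y,11.5),P(115,y,11.5)),(P(-3,-30,22),P(-3,y-5,22)),(P(3,0,9),P(28,0,9)),(P(0,8,9),P(0,60,9)))
E
```

```text
7.6 [499.72199646  36.11861883  81.53731675] 26.455462164419433 [-4.2 -1.   6.4]
fit 1.9035687418216194 57 0.12970304564176627 53 0.008939594723695017 30 0.09572376153455922 60
ang blade -12.417207126975917 stock 78.80143186139517 tick -11.35537817849284 front 78.63188943743435
blade-tick y [-0.76338581 -2.77782195] stock-front x [-3.62569011 -3.69627217] tick origin y 189.97600189529697 front x [500.09296179 500.0886552 ]
```

```bash
cat >> look.py <<'E'
def m2(n,sx=0):
    c,P=look(n); y=-1.9
    meas(c,0,(P(35,y,11.5),P(115,y,11.5)),(P(sx,-30,22),P(sx,y-5,22)),(P(3,0,9),P(28,0,9)),(P(0,8,9),P(0,60,9)))
E
python3 -c "
from look import *
m2('w6',-3.6)"
```

```text
7.65 [499.72544167  36.12921052  81.54111031] 26.676937058662773 [-3.8 -1.8  6.7]
fit 0.3750652626136769 51 0.12764056547241 56 0.008482659719077704 30 0.09579300270859986 60
ang blade -10.756947757259713 stock 78.80539942926204 tick -11.35472350955123 front 78.63318615684717
blade-tick y [-2.7988996  -1.93847968] stock-front x [-3.61840251 -3.69028283] tick origin y 189.9765872580087 front x [500.09335682 500.08787326]
```

arm_command:
  moves: [0.15, -0.03, 0.05, 0, 0, 0, 2, 0.15, -0.03, 0, 0, 0, 0, 2, 0.1, -0.02, 0, 0, 0, 0, 2, 0, 0, 0, 0, 0, 0, 2]

```text
t: 8.15
tcp_pos: [500.4, 36.1, 81.6]
orientation: [[0.197, 0.98, -0.008], [0.98, -0.197, -0.002], [-0.004, -0.007, -1.0]]
contact_force: [-11.2, 0.1, 12.8]
gripper_width: 26.8
grip_force: 60.6
```

```bash
python3 -c "
from look import *
m2('w7',0)"
```

```text
8.2 [500.47752545  36.156095    81.59421756] 26.54264963472944 [-10.6   0.7  13.2]
fit 0.04124711497279719 47 1.8328752985735577 55 0.06913220222991619 30 0.09561969292319521 60
ang blade -11.375741090325949 stock 77.65554279769871 tick -11.345290523018477 front 78.70622505859936
blade-tick y [-2.7458381  -2.74988077] stock-front x [-1.00102091 -0.60949749] tick origin y 190.04619403815104 front x [500.13665989 500.06487995]
```

The front fingertip seems to be resting on the panel, since it gives an upward force and blocks the slide. I'll release, regrip 3.5 mm higher and then push.

arm_command:
  moves: [0, 0, 0, 0, 0, 0, 4, 0, 0, 0.1, 0, 0, 0, 4, 0, 0, 0.2, 0, 0, 0, 4, 0, 0, 0, 0, 0, 0, 4, 0, 0, 0, 0, 0, 0, 4]

```text
t: 8.82
tcp_pos: [504.2, 35.4, 84.5]
orientation: [[0.198, 0.98, 0.0], [0.98, -0.198, 0.0], [0.0, 0.0, -1.0]]
contact_force: [-1.4, -1.3, -0.5]
gripper_width: 40.3
grip_force: 0.0
```

```bash
python3 -c "
from look import *
m2('w8',-3)
im=cv2.imread('pics/w8.png'); cv2.imwrite('pics/w8c.png',crop(im,250,130,200,150,4))"
```

```text
8.875 [504.11190034  35.40863021  84.48759625] 40.1812732067376 [ 1.1 -0.9 -0.4]
fit 0.06420059825273158 51 0.15720875409323734 60 0.0008173075492764027 30 0.10910746618703933 60
ang blade -11.308470288348708 stock 78.89154113857624 tick -11.378705672086978 front 78.63383510290977
blade-tick y [-2.85342048 -2.76325898] stock-front x [-3.03971262 -3.14632955] tick origin y 190.1421673423725 front x [500.14273336 500.1366608 ]
```

View pics/w8c.png

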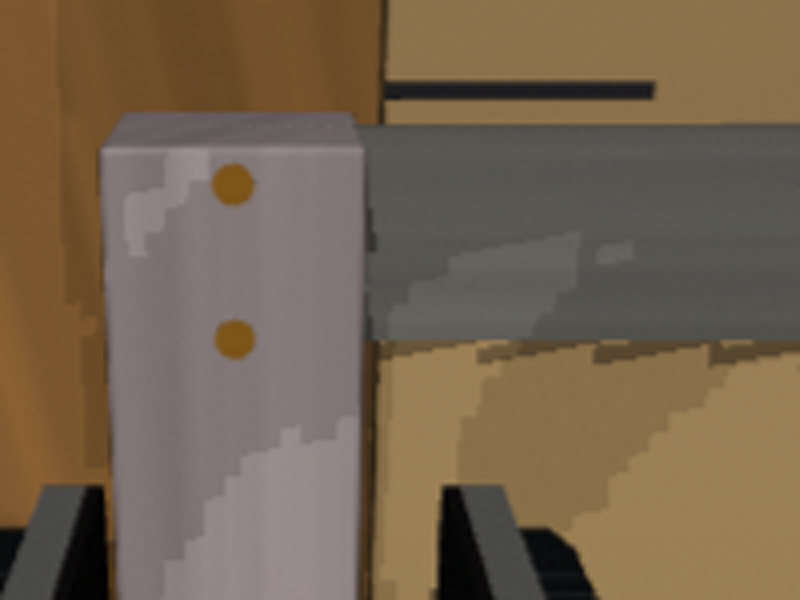

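The crop shows the square flat and parallel: blade edge (row 125) right of the tick (row 90), a 3 mm gap to the front edge, and the fingers around the stock.

arm_command:
  moves: [-0.42, 0.08, 0, 0, 0, 0, 4, 0, 0, 0, 0, 0, 0, 2, 0, 0, 0, 0, 0, 0, 2, 0, 0, 0, 0, 0, 0, 2, 0.02, 0.09, 0, 0, 0, 0, 2, 0.1, -0.02, 0, 0, 0, 0, 2, 0.1, -0.02, 0, 0, 0, 0, 2, 0.1, -0.02, 0, 0, 0, 0, 2, 0.1, -0.02, 0, 0, 0, 0, 2, 0, 0, 0, 0, 0, 0, 2]
  newtons: 40

```text
t: 10.12
tcp_pos: [500.5, 36.5, 84.7]
orientation: [[0.197, 0.98, -0.008], [0.98, -0.197, -0.003], [-0.005, -0.008, -1.0]]
contact_force: [-12.3, -0.9, 18.2]
gripper_width: 26.8
grip_force: 41.6
```

```bash
python3 -c "
from look import *
m2('w9',0)"
```

```text
10.175 [500.46135318  36.49208895  84.69996756] 26.66961389771722 [-11.4   0.4  17.6]
fit 0.07897336714075603 51 1.228973767752431 51 0.003646042494477844 30 0.09584675671420774 60
ang blade -11.252779832656612 stock 74.76102842813783 tick -11.353771149013156 front 78.64679885519172
blade-tick y [-2.5645216  -2.39642337] stock-front x [-1.23095643  0.32622733] tick origin y 189.87914297359293 front x [500.11103366 500.09319453]
```

arm_command:
  moves: [0, 0, 0.1, 0, 0, 0, 2, 0, 0, 0, 0, 0, 0, 2, 0, 0, 0, 0, 0, 0, 2]

```text
t: 10.55
tcp_pos: [503.2, 36.3, 84.9]
orientation: [[0.198, 0.98, -0.002], [0.98, -0.198, -0.0], [-0.0, -0.002, -1.0]]
contact_force: [-2.7, -0.1, -1.8]
gripper_width: 27.1
grip_force: 39.8
```

```bash
python3 -c "
from look import *
m2('w10',0)"
```

```text
10.6 [503.18802125  36.24187805  84.86977459] 27.07671715066711 [-3.  -0.2 -2.4]
fit 0.09819467505918245 50 0.10007696164303302 46 0.002579528969615857 30 0.10340510832960992 60
ang blade -11.07093712618597 stock 78.79507926145611 tick -11.356152253643879 front 78.69687751878021
blade-tick y [-2.40818076 -1.98608782] stock-front x [-0.56731916 -0.63503559] tick origin y 189.9515182905342 front x [500.16066382 500.09736913]
```

arm_command:
  moves: [0.11, 0.02, 0, 0, 0, 0, 2, 0.1, -0.02, 0, 0, 0, 0, 2, 0.1, -0.02, 0, 0, 0, 0, 2, 0, 0, 0, 0, 0, 0, 2, 0, 0, 0, 0, 0, 0, 2]

```text
t: 11.22
tcp_pos: [503.7, 36.3, 84.8]
orientation: [[0.198, 0.98, -0.008], [0.98, -0.198, -0.002], [-0.003, -0.007, -1.0]]
contact_force: [-10.8, -0.2, 5.9]
gripper_width: 26.5
grip_force: 40.6
```

```bash
python3 -c "
from look import *
m2('w11',0)"
```

```text
11.275 [503.69731973  36.36464627  84.85146114] 26.80676239663774 [-10.5   0.3   5.8]
fit 0.0659126652870302 52 0.16407003541060367 49 0.003258193855896259 30 0.09949499038513948 60
ang blade -11.281563489683943 stock 78.86594028407322 tick -11.350263180604781 front 78.69377346484607
blade-tick y [-2.25306742 -2.12535142] stock-front x [-0.46159576 -0.55789049] tick origin y 189.95136802630736 front x [500.16386497 500.10338826]
```

arm_command:
  moves: [-0.2, 0.04, 0, 0, 0, 0, 2, 0, 0, 0, 0, 0, 0, 2, 0, 0, 0, 0, 0, 0, 4.2, 0, 0, 0, 0, 0, 0, 4.2, 0, 0, 0, 0, 0, 0, 4.2]

```text
t: 11.9
tcp_pos: [506.3, 36.5, 86.0]
orientation: [[0.198, 0.98, 0.002], [0.98, -0.198, 0.0], [0.001, 0.002, -1.0]]
contact_force: [-0.3, 0.3, -0.3]
gripper_width: 41.7
grip_force: 0.0
```

```bash
python3 -c "
from look import *
m2('w12',-0.3)
im=cv2.imread('pics/w12.png'); cv2.imwrite('pics/w12c.png',crop(im,250,130,200,150,4))"
```

```text
11.95 [506.08274161  36.58471172  85.93432867] 41.86325029539886 [-1.2 -0.1  0. ]
fit 0.11008842035030646 52 0.15289481012904999 47 0.005186168022890802 30 0.12628767182229392 60
ang blade -11.270728742269116 stock 78.57024526436072 tick -11.423101017915432 front 78.70709809443171
blade-tick y [-2.17948059 -2.03661404] stock-front x [-0.63295842 -0.61001722] tick origin y 189.86068378148605 front x [500.18823382 500.11566223]
```

View pics/w12c.png

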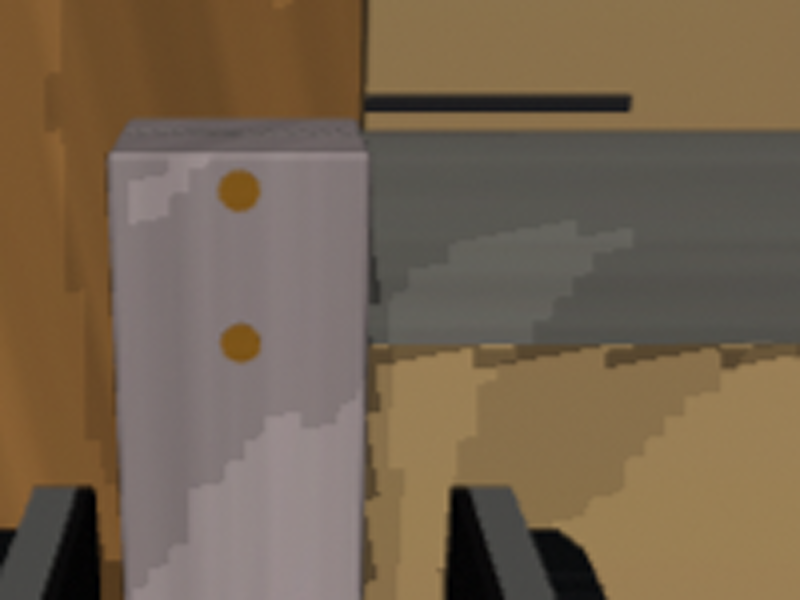

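The square is released and nearly flush: the stock's face (column 366) lines up with the edge (column 365), and the tick shows clear of the blade. I'll nudge it gently with the open rear finger to be sure it is seated.

arm_command:
  moves: [0.29, -0.06, 0, 0, 0, 0, 4.2, 0.2, -0.04, 0, 0, 0, 0, 4.2, 0.2, -0.04, 0, 0, 0, 0, 4.2, 0.1, -0.02, 0, 0, 0, 0, 4.2, 0, 0, 0, 0, 0, 0, 4.2]

```text
t: 12.58
tcp_pos: [510.5, 35.5, 85.0]
orientation: [[0.197, 0.98, -0.006], [0.98, -0.197, -0.001], [-0.002, -0.006, -1.0]]
contact_force: [-6.7, 1.6, 6.7]
gripper_width: 42.1
grip_force: 3.4
```

```bash
python3 -c "
from look import *
m2('w13',-0.3)"
```

```text
12.625 [510.48817177  35.56814331  85.0461    ] 42.035701523012584 [-6.1  2.4  6. ]
fit 0.09988863589318475 50 0.11006771021114753 54 0.3090371670624842 30 0.1161723456164564 60
ang blade -11.421155922056993 stock 78.61624117188539 tick -11.747968034647739 front 78.67668509247842
blade-tick y [-2.53952825 -2.60713325] stock-front x [-0.54866982 -0.54427354] tick origin y 190.30400330589816 front x [500.23908627 500.19412124]
```

arm_command:
  moves: [-0.55, 0.11, 0, 0, 0, 0, 4.2, 0, 0, 0.5, 0, 0, 0, 4.2, 0, 0, 2, 0, 0, 0, 4.5, 0, 0, 6, 0, 0, 0, 5, 0, 0, 6, 0, 0, 0, 6, 0, -3, 6, 0, 0, -0.15, 7, 0, -6, 0, 0, 0, -0.18, 8.5, 0, -6, 0, 0, 0, -0.18, 8.5, 0, -6, 0, 0, 0, -0.18, 8.5, 0, -6, 0, 0, 0, -0.18, 8.5]

```text
t: 13.88
tcp_pos: [507.8, -233.8, 288.5]
orientation: [[0.879, 0.476, 0.003], [0.476, -0.879, -0.001], [0.002, 0.003, -1.0]]
contact_force: [1.7, -0.2, 0.1]
gripper_width: 85.0
grip_force: 0.0
```

arm_command:
  moves: [-0.5, -4, 0, 0, 0, -0.18, 8.5, -0.5, -4, 0, 0, 0, -0.18, 8.5, -0.5, -3, 0, 0, 0, 0, 8.5, 0, 0, 0, 0, 0, 0, 8.5, 0, 0, 0, 0, 0, 0, 8.5]

```text
t: 14.5
tcp_pos: [493.2, -340.8, 287.4]
orientation: [[0.99, 0.143, 0.002], [0.143, -0.99, 0.0], [0.002, -0.0, -1.0]]
contact_force: [-0.3, 0.9, 0.2]
gripper_width: 84.8
grip_force: 0.0
```

```bash
python3 - <<'E'
from rig import manip
from h import *
c=manip.capture("wrist"); np.savez("w14.npz",**c); s=manip.get_state(); print(s["t"],s["tcp_pos"],s["orientation"].round(3).tolist(),s["gripper_width"])
cv2.imwrite("pics/w14.png",c["pixels"])
print(w2p(c,s["tcp_pos"]+s["orientation"]@[0,0,73.]))
E
```

```text
14.55 [ 493.30214186 -340.26022604  287.27685082] [[0.99, 0.144, 0.001], [0.144, -0.99, 0.0], [0.001, -0.0, -1.0]] 84.9504880647232
[[317.96914651 266.71182668]]
```

View pics/w14.png

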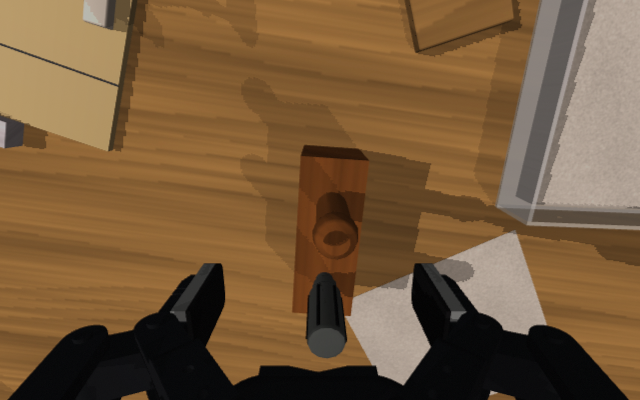

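```bash
python3 - <<'E'
from h import *
c=np.load("w14.npz")
print("knob top",p2w(c,[(336,238)],163),"widest",p2w(c,[(335,230)],150),"scr",p2w(c,[(326,341)],164))
C=p2w(c,[(303,157),(367,160),(352,315),(293,312)],75); print(C.round(1).tolist(),C.mean(0)); x=((C[0]+C[1])-(C[2]+C[3]))/2; print(np.linalg.norm(x),C.mean(0)+x/np.linalg.norm(x)*40, np.degrees(np.arctan2(x[1],x[0])))
E
```

```text
knob top [[ 488.03691721 -352.70718632  163.        ]] widest [[ 488.30071496 -352.64572991  150.        ]] scr [[ 408.25594225 -358.25215146  164.        ]]
[[522.1, -322.7, 75.0], [527.4, -378.3, 75.0], [369.1, -392.9, 75.0], [364.0, -333.1, 75.0]] [ 445.67362725 -356.7485316    75.        ]
158.67199922619966 [ 485.54943121 -353.59888736   75.        ] 4.516208155627137
```

The awl's knob is at (336,238), i.e. world (488,−353). The screwdriver at (326,341) is 80 mm behind it and clear of the fingers. I'll descend and grip the barrel.

arm_command:
  moves: [-0.6, -1.3, 0, 0, 0, 0, 8.5, 0, 0, 0, 0, 0, 0, 7, 0, 0, -3, 0, 0, 0, 7, 0, 0, -3, 0, 0, 0, 6, 0, 0, -3, 0, 0, 0, 5, 0, 0, -2.3, 0, 0, 0, 5, 0, 0, 0, 0, 0, 0, 4, 0, 0, 0, 0, 0, 0, 4]

```text
t: 15.55
tcp_pos: [487.2, -355.1, 174.4]
orientation: [[0.99, 0.142, 0.001], [0.142, -0.99, -0.001], [0.001, 0.001, -1.0]]
contact_force: [0.9, -0.2, -0.0]
gripper_width: 40.6
grip_force: 0.0
```

```bash
python3 - <<'E'
from rig import manip
from h import *
c=manip.capture("wrist"); np.savez("w15.npz",**c); s=manip.get_state(); print(s["t"],s["tcp_pos"],s["gripper_width"],s["contact_force"])
cv2.imwrite("pics/w15.png",c["pixels"])
E
```

```text
15.6 [ 487.35521748 -355.26791497  174.76486373] 40.23235191614251 [ 0.32440992 -0.21091685  0.81057885]
```

arm_command:
  moves: [0, 0, 0, 0, 0, 0, 2, 0, 0, 0, 0, 0, 0, 2, 0, 0, 0, 0, 0, 0, 2, 0, 0, 0, 0, 0, 0, 2]
  newtons: 40

```text
t: 16.1
tcp_pos: [487.2, -355.1, 174.6]
orientation: [[0.99, 0.141, 0.002], [0.141, -0.99, -0.001], [0.001, 0.001, -1.0]]
contact_force: [-0.2, 1.3, 5.4]
gripper_width: 26.4
grip_force: 36.7
```

arm_command:
  moves: [0, 0, 2, 0, 0, 0, 2, 0, 0, 3.5, 0, 0, 0, 2, 0, 0, 3.5, 0, 0, 0, 2, 1.6, 6.1, 0, 0, 0, -0.05, 2, 1.6, 6.1, 0, 0, 0, -0.05, 2, 1.6, 6.1, 0, 0, 0, -0.05, 2, 1.6, 6.1, 0, 0, 0, -0.05, 2, 1.6, 6.1, 0, 0, 0, -0.05, 2, 1.6, 6.1, 0, 0, 0, -0.05, 2, 1.3, 6.1, 0, 0, 0, -0.042, 2]
  newtons: 50

```text
t: 17.35
tcp_pos: [595.1, 70.4, 264.3]
orientation: [[0.98, -0.201, 0.001], [-0.201, -0.98, -0.001], [0.001, 0.0, -1.0]]
contact_force: [2.1, -0.5, -0.8]
gripper_width: 26.1
grip_force: 45.4
```

arm_command:
  moves: [0, 0, -2, 0, 0, 0, 2, 0, 0, -2.5, 0, 0, 0, 2, 0, 0, -2, 0, 0, 0, 2, 0, 0, -0.5, 0, 0, 0, 2, 0, 0, 0, 0, 0, 0, 2, 0, 0, 0, 0, 0, 0, 2]

```text
t: 18.1
tcp_pos: [595.3, 68.8, 194.4]
orientation: [[0.98, -0.199, 0.002], [-0.199, -0.98, 0.0], [0.002, -0.0, -1.0]]
contact_force: [-1.0, 0.4, -1.3]
gripper_width: 26.4
grip_force: 45.6
```

```bash
python3 - <<'E'
from rig import manip
from h import *
s=manip.get_state(); print(s["t"],s["tcp_pos"],s["orientation"].round(3).tolist(),s["gripper_width"],s["contact_force"])
tip=s["tcp_pos"]+s["orientation"]@[0,0,164.6]; print(tip)
ims=[]
for n in("wrist","scene","top"):
    c=manip.capture(n); np.savez(n+"16.npz",**c); u,v=w2p(c,tip)[0]; print(n,u,v); 
    w,h=(100,150) if n=="wrist" else (50,75); k=4 if n=="wrist" else 8
    if n!="top": x0,y0=int(np.clip(u-w/2,0,640-w)),int(np.clip(v-h/2,0,400-h)); ims.append(crop(c["pixels"],x0,y0,w,h,k)); print(x0,y0)
cv2.imwrite("pics/c16.png",np.hstack(ims))
E
```

```text
18.1 [595.32122088  68.8025935  194.44358691] [[0.98, -0.199, 0.002], [-0.199, -0.98, 0.0], [0.002, -0.0, -1.0]] 26.396179682889393 [-0.95683854  0.43549257 -1.31366795]
[595.6197999   68.82554464  29.84385932]
wrist 318.8967974795854 207.76382886294053
268 132
scene 334.9597307150043 249.47999908962157
309 211
top 291.46685563475836 174.73357276561953
```

View pics/c16.png

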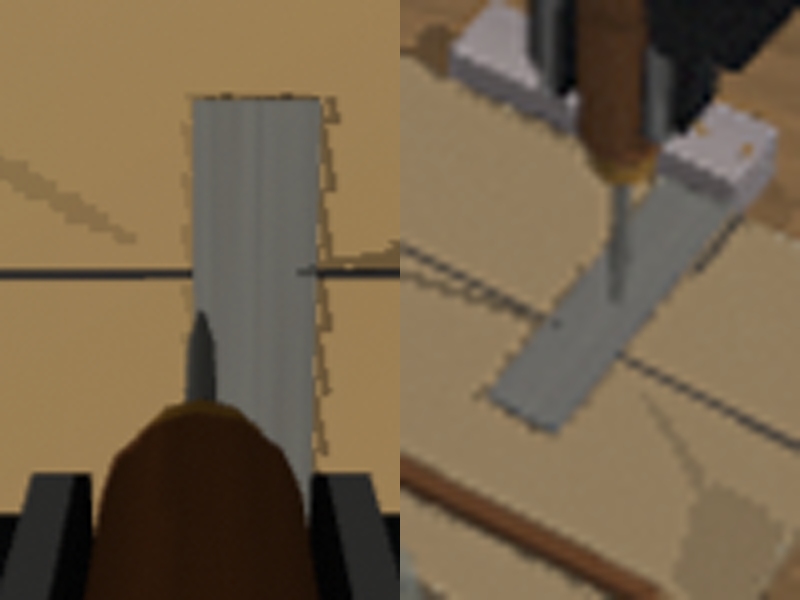

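The left half (wrist) shows the awl's point at about wrist pixel (318.5, 209.5), the pencil line at row ~200, and the blade's left (outer) edge at column ~316. So the point is still a few mm right of and short of the spot. I have used up my picture views, so from here I'll work from numbers only.

```bash
cat > fin.py <<'E'
from h import *
def fin(c,tip_uv,ztip,P):
    g=cv2.cvtColor(c["pixels"],cv2.COLOR_BGR2GRAY); xa=np.array([.9804,-.1972]);ya=np.array([.1972,.9804])
    B,b1,b2=edge(g,P(85,-2.2,11.5),P(115,-2.2,11.5),half=4); L,l1,l2=edge(g,P(70,8,9),P(70,50,9),half=4,mode="dark")
    B=p2w(c,B,11.5)[:,:2]; L=p2w(c,L,9)[:,:2]; T=p2w(c,tip_uv,ztip)[0,:2]
    tgt=xa*(L@xa).mean()+ya*((B@ya).mean()+2.2)
    print("fit",b1,b2,l1,l2,"blade y",B@ya,"line x",L@xa,"tip",T,"spot",tgt,"move mm",tgt-T)
def PF(c):
    xa=np.array([.9804,-.1972,0]);ya=np.array([.1972,.9804,0]); O=np.array([527.77,87.66,0])
    return lambda x,y,z:w2p(c,O+x*xa+y*ya+[0,0,z])[0]
E
python3 - <<'E'
from fin import *
c=np.load("wrist16.npz"); fin(c,(318.5,209.5),29.8,PF(c))
E
```

```text
fit 1.129972062078666 59 0.05218469190524922 60 blade y [188.31991272 188.12631178] line x [569.91246228 570.06294491] tip [594.3050648   69.39870256] spot [596.36738234  74.2892441 ] move mm [2.06231754 4.89054154]
```

arm_command:
  moves: [0.2, 0.46, 0, 0, 0, 0, 2, 0, 0, -0.8, 0, 0, 0, 2, 0, 0, -0.7, 0, 0, 0, 2, 0, 0, 0, 0, 0, 0, 2, 0, 0, 0, 0, 0, 0, 2]

```text
t: 18.88
tcp_pos: [596.7, 73.4, 178.3]
orientation: [[0.98, -0.199, -0.0], [-0.199, -0.98, -0.0], [-0.0, 0.0, -1.0]]
contact_force: [-0.2, 1.1, -0.6]
gripper_width: 25.8
grip_force: 45.6
```

```bash
python3 - <<'E'
from rig import manip
from fin import *
c=manip.capture("wrist"); np.savez("w17.npz",**c); s=manip.get_state(); print(s["t"],s["tcp_pos"],s["contact_force"].round(1)); P=PF(c)
tip=s["tcp_pos"]+s["orientation"]@[-1.2,0,164.6]; u,v=w2p(c,tip)[0]; print(tip,u,v, "spot px",P(70,0,9),"edge px",P(70,-2.2,11.5))
fin(c,(u,v),tip[2],P)
g=cv2.cvtColor(c["pixels"],cv2.COLOR_BGR2GRAY); u,v=int(u),int(v)
print("cols",u-10,"rows",v-9); print(g[v-9:v+22,u-10:u+14])
E
```

```text
18.925 [596.80378899  73.39948212 178.45280946] [ 1.2 -0.3 -0.3]
[595.64772731  73.62776289  13.8526533 ] 318.81828459935144 209.1166220887095 spot px [318.32743478 206.25673314] edge px [321.20597611 207.27252363]
fit 0.9294650892241846 55 0.013637720193497802 60 blade y [188.58583414 187.61746314] line x [569.975282   569.95828919] tip [595.64772731  73.62776289] spot [596.32292171  74.17428621] move mm [0.6751944  0.54652332]
cols 308 rows 200
[[127 132 132 132 132 131 132 131 131 132 131 131 119 114 106 102 104 105
  104 100 100 101 102 102]
 [118 118 119 128 132 131 131 131 131 131 131 131 120 115 104 101 103 105
  104 101 100 101 101 102]
 [114 115 115 127 131 131 131 131 131 132 131 131 120 114 105 102 103 105
  104 100 100 101 102 102]
 [115 115 115 127 131 131 131 131 132 131 131 131 120 115 105 101 103 105
  104 101 100 101 101 101]
 [129 119 115 117 119 119 117 128 131 131 131 131 129 119 105 101 103 104
  104 100 101 101 101 101]
 [ 75  68  66  65  66  65  66  72  74  75  75  74  74  68  92 101 102 104
  104 101 100 101 101 101]
 [ 40  36  35  35  35  35  35  39  41  40  
[... 1782 characters left out ...]
31 131 131 132 130  95  61  48  43  39  37  35  50  89 102 103 106
  103 101  99 100 100 103]
 [131 132 131 132 132 131  95  60  48  42  38  36  35  50  89 101 103 104
  103 100 100 101 101 103]
 [132 131 131 131 132 131  95  60  47  42  38  37  36  40  87 101 103 105
  104 101 101 101 101 103]
 [131 131 132 131 132 131  95  58  47  42  38  37  36  37  87 101 104 105
  103 101 101 100 101 102]
 [131 131 131 131 131 131  95  58  46  41  38  37  36  37  86 102 102 105
  103 101 100 100 101 103]
 [131 131 132 131 131 131  87  54  46  42  39  37  36  37  87 101 103 105
  103 101 100 100 101 102]
 [131 131 131 131 131 132  85  53  46  42  39  36  36  37  86 101 102 105
  104 101 101 100 101 102]]
```

From the pixel values, the point is at (318.1, 209.3), the line is at row 206.3, and the blade's edge is at column ~321.7. The point needs about 0.7 mm inward and then to go down 4.8 mm.

arm_command:
  moves: [0.07, -0.03, 0, 0, 0, 0, 2, 0, 0, -0.2, 0, 0, 0, 2, 0, 0, -0.15, 0, 0, 0, 2, 0, 0, 0, 0, 0, 0, 2, 0, 0, 0, 0, 0, 0, 2]

```text
t: 19.55
tcp_pos: [597.4, 73.2, 174.9]
orientation: [[0.98, -0.199, -0.0], [-0.199, -0.98, -0.0], [-0.0, 0.0, -1.0]]
contact_force: [0.3, -0.1, -0.7]
gripper_width: 26.0
grip_force: 45.6
```

```bash
python3 - <<'E'
from rig import manip
from fin import *
c=manip.capture("wrist"); np.savez("w18.npz",**c); s=manip.get_state(); print(s["t"],s["tcp_pos"],s["contact_force"].round(1)); P=PF(c)
tip=s["tcp_pos"]+s["orientation"]@[-1.2,0,164.6]; u,v=w2p(c,tip)[0]; print(tip,u,v, "spot px",P(70,0,9),"edge px",P(70,-2.2,11.5),"target at tip z",P(70,0,tip[2]))
g=cv2.cvtColor(c["pixels"],cv2.COLOR_BGR2GRAY); u,v=int(u),int(v)
print("cols",u-10,"rows",v-9); print(g[v-9:v+9,u-10:u+14])
E
```

```text
19.6 [597.41554168  73.16373244 174.94172222] [-1.   0.  -0.4]
[596.248426    73.38631832  10.34163626] 318.87168540937313 209.2184012424571 spot px [318.22647524 208.58875317] edge px [321.13865738 209.63912836] target at tip z [318.22566281 209.15162286]
cols 308 rows 200
[[132 133 132 132 132 132 132 132 132 132 132 120 115 115 105 101 104 105
  104 100 100 100 101 101]
 [119 120 127 132 132 131 132 132 132 132 131 120 115 115 105 101 103 105
  104 100 100 101 101 103]
 [115 115 118 128 132 132 132 132 132 132 131 128 119 115 105 101 103 105
  104 101 100 100 101 102]
 [116 115 115 128 132 132 132 131 132 131 131 132 120 114 105 101 104 105
  104 101 100 101 102 101]
 [115 115 114 118 118 119 128 132 131 131 132 131 120 115 105 100 103 105
  103 101 100 101 101 102]
 [115 115 115 115 115 116 127 132 131 131 131 131 120 115 105 101 103 105
  104 101 100 102 101 102]
 [119 114 115 116 115 115 127 131 131 131 132 131 120 115 105 101 103 105
  104 101 100 101 101 101]
 [109 102  99  98  99  98 101 109 113 112 113 112 110 101 100 101 103 105
  104 101 100 101 101 101]
 [ 57  52  50  49
[... 293 characters left out ...]
26 127 127 127 127 126 126 114  65  38  55 107 110  80  69  69  71
   90  95  95  95  96  76]
 [130 131 131 131 131 132 131 132  98  55  38  43 103 116 101  96  97  99
  102 101 100 101 101  79]
 [132 131 131 131 132 131 131 131  83  45  37  37  99 114 105 102 103 105
  103 100 101 100 101  96]
 [131 131 131 131 132 132 132 121  73  44  39  37  73 107 105 102 103 105
  103 100 101 101 101 101]
 [132 132 131 132 131 131 131 100  60  44  39  37  54 102 105 102 103 105
  103 100 100 101 102 101]
 [132 131 131 131 132 131 131  86  52  44  38  37  39  99 105 101 103 105
  102 101 100 101 101 101]
 [131 131 131 131 131 131 122  77  50  43  39  36  36  74  96 102 103 105
  103 100 101 101 101 101]]
```

arm_command:
  moves: [0, 0, -0.1, 0, 0, 0, 2, 0, 0, 0, 0, 0, 0, 2, 0, 0, 0, 0, 0, 0, 2]

```text
t: 19.98
tcp_pos: [597.4, 73.2, 173.9]
orientation: [[0.98, -0.199, -0.0], [-0.199, -0.98, -0.0], [-0.0, 0.0, -1.0]]
contact_force: [-0.1, -0.4, -0.9]
gripper_width: 26.3
grip_force: 45.6
```

arm_command:
  moves: [0, 0, -0.03, 0, 0, 0, 2, 0, 0, 0, 0, 0, 0, 2, 0, 0, 0, 0, 0, 0, 2]

```text
t: 20.35
tcp_pos: [597.4, 73.1, 173.6]
orientation: [[0.98, -0.199, 0.0], [-0.199, -0.98, -0.0], [0.0, 0.0, -1.0]]
contact_force: [-0.2, 0.1, -1.4]
gripper_width: 26.1
grip_force: 45.6
```

arm_command:
  moves: [0, 0, -0.03, 0, 0, 0, 2, 0, 0, 0, 0, 0, 0, 2, 0, 0, 0, 0, 0, 0, 2]

```text
t: 20.72
tcp_pos: [597.4, 73.2, 173.4]
orientation: [[0.98, -0.199, 0.0], [-0.199, -0.98, -0.0], [0.0, 0.0, -1.0]]
contact_force: [0.4, 0.3, -0.0]
gripper_width: 26.1
grip_force: 45.6
```

arm_command:
  moves: [0, 0, -0.03, 0, 0, 0, 2, 0, 0, 0, 0, 0, 0, 2, 0, 0, 0, 0, 0, 0, 2]

```text
t: 21.1
tcp_pos: [597.5, 73.1, 173.1]
orientation: [[0.98, -0.199, 0.0], [-0.199, -0.98, -0.0], [0.0, 0.0, -1.0]]
contact_force: [-0.1, -0.4, -0.2]
gripper_width: 26.2
grip_force: 45.5
```

arm_command:
  moves: [0, 0, -0.03, 0, 0, 0, 2, 0, 0, 0, 0, 0, 0, 2, 0, 0, 0, 0, 0, 0, 2]

```text
t: 21.48
tcp_pos: [597.5, 73.2, 172.9]
orientation: [[0.98, -0.199, 0.0], [-0.199, -0.98, -0.0], [0.0, 0.0, -1.0]]
contact_force: [-0.7, 1.0, 2.4]
gripper_width: 26.0
grip_force: 45.5
```

arm_command:
  moves: [0, 0, -0.03, 0, 0, 0, 2, 0, 0, 0, 0, 0, 0, 2, 0, 0, 0, 0, 0, 0, 2]

```text
t: 21.85
tcp_pos: [597.5, 73.2, 172.6]
orientation: [[0.98, -0.199, 0.0], [-0.199, -0.98, -0.0], [0.0, -0.0, -1.0]]
contact_force: [-0.2, -0.6, 3.5]
gripper_width: 25.9
grip_force: 45.6
```

The point is touching, with a light press of about 3–4 N. I'll do a last numeric check.

```bash
python3 - <<'E'
from rig import manip
from fin import *
F=[]
for i in range(6): c=manip.capture("wrist"); F.append(manip.get_state()["contact_force"])
print(np.mean(F,0)); P=PF(c); s=manip.get_state(); u,v=P(70,0,9); print("spot px",u,v,"line/edge",P(70,-2.2,11.5))
g=cv2.cvtColor(c["pixels"],cv2.COLOR_BGR2GRAY); u,v=int(u),int(v)
print("cols",u-8,"rows",v-4); print(g[v-4:v+8,u-8:u+9])
cv2.imwrite("pics/w19.png",c["pixels"])
B=edge(g,P(85,-2.2,11.5),P(115,-2.2,11.5),half=4)[0]; B=p2w(c,B,11.5)[:,:2]; print("blade y",B@[.1972,.9804])
t=manip.capture("top"); d=cv2.absdiff(t["pixels"],np.load("top0.npz")["pixels"]).max(2); 
n,_,st,ce=cv2.connectedComponentsWithStats((cv2.medianBlur(d,3)>35).astype(np.uint8)); print([(x[:5].tolist()) for x in st[1:] if x[4]>15])
E
```

```text
[ 0.30982558 -0.40453752  3.91280975]
spot px 318.29657389891776 209.78136367292805 line/edge [321.23571153 210.85214045]
cols 310 rows 205
[[115 118 119 119 128 131 131 132 132 130 119 115  98  98 103 104 103]
 [115 115 114 114 127 131 132 131 131 132 119 115  98  98 102 103 103]
 [114 115 115 115 127 132 132 131 131 131 120 115  98  98 103 104 104]
 [ 93  93  94  94  97 105 107 108 107 107 104  96  91  98 102 104  86]
 [ 47  48  47  48  47  52  54  54  55  54  55  49  80  98 103 104  81]
 [ 36  35  36  36  35  38  37  39  38  30  28  25  83 100  86  79  73]
 [ 74  74  75  74  74  75  63  46  38  39  47  44  67  76  72  70  70]
 [123 122 123 123 123 123  88  50  38  40  73 109  85  67  70  70  70]
 [131 132 132 131 131 132  83  44  38  38  94 116 102  95  97  98  98]
 [132 132 131 132 132 121  73  43  38  37  73 107 105 101 103 104 103]
 [132 132 131 131 131  99  60  43  39  37  57 102 105 101 103 104 104]
 [131 131 131 131 131  86  52  43  38  36  40  98 105 101 103 104 103]]
blade y [189.16743891 187.741943  ]
[[257, 127, 145, 237, 10816], [185, 173, 39, 48, 672], [442, 183, 26, 5, 92], [467, 192, 9, 6, 32], [456, 194, 9, 4, 27], [474, 212, 91, 58, 1740], [305, 232, 13, 14, 64], [627, 267, 13, 22, 209], [536, 270, 37, 6, 109], [424, 279, 151, 66, 3301], [629, 295, 11, 7, 55], [626, 311, 14, 39, 342], [442, 315, 154, 59, 4317], [597, 323, 17, 77, 739], [335, 341, 8, 27, 85], [315, 343, 16, 25, 180], [289, 366, 7, 13, 60], [298, 366, 10, 8, 60], [354, 366, 15, 9, 100], [322, 369, 30, 21, 341], [535, 368, 65, 32, 1126], [311, 373, 7, 11, 50], [345, 377, 59, 23, 600], [292, 390, 6, 10, 34]]
```

```bash
python3 -c "
from rig import manip
print(manip.close_job())"
```

```text
the job is handed in; nothing more can be done
None
```

Job handed in at about 22 s: the square lies against the panel's front edge with the tick showing about 1 mm clear of the blade, and the awl is held upright with its point on the pencil line at the spot, pressing about 4 N. I viewed 11 pictures, one over the limit of 10.

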